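# Tip the thread spool into its dispenser and flip the keeper over it

### The arm

A 6-joint arm with a two-finger parallel gripper is mounted at the origin on the work surface. World frame = base frame: x ahead of the robot, y to its left, z up, the work surface at z = 0. Lengths are in mm, angles in rad, forces in N, time in s.
With the tool pointing down it reaches from about 325 to 775 mm from the base axis. Payload 5.5 kg.
Tool frame: the origin (TCP) lies midway between the tips of the shut fingers; the grasp point (between the pads) lies 19 mm behind it; z points along the fingers, y is the line along which they close (so a half turn about z gives the same grasp; the last joint's range is limited). The gripper opens to 88 mm and grips with 3 to 60 N. Pads are 20 mm wide; open, the fingers measure 115 mm over their backs; the gripper's body (75 mm by 178 mm) begins 61 mm behind the grasp point.
Start: joints at [-0.057, 0.091, 1.231, -0, 1.82, -0.057], TCP at [600.014, -0.003, 222.631] pointing down, gripper open.
Joint ranges: [-2.87, 2.87], [-0.86, 2.18], [0.17, 2.46], [-1.51, 4.65], [0.06, 2.69], [-2.65, 2.65]. Speed limits (rad/s): [2.57, 2.57, 3.01, 3.14, 3.14, 3.14].

### API

Orientations are given as [roll, pitch, yaw] about the fixed x, y, z axes, in that order (R = Rz(yaw) Ry(pitch) Rx(roll)).
In Python, from cell import manip gives the robot as it stands.
- The arm moves only by the tool servo_tool, never from a script. Its argument "deltas" is one flat list of numbers, 5 for each row, row after row: the opening in per cent of the stroke, from 0 (shut) to 100 (fully open), then the shift along the world's x, y, z in cm, then the turn about the world's z in degrees. In form: [fingers, tx, ty, tz, yaw, fingers, tx, ty, tz, yaw, ...]. A call has 1 to 12 rows; each row shifts and turns the commanded pose from where the row before left it; what a row does not reach is not made up. A row lasts 1/12 s, in which the tool goes at most 41.7 mm and 7.16 degrees, less where a joint would pass 70% of its speed; a pose out of reach is approached as far as the arm can. A call is refused whole if a number of a shift passes 4.17 or a number of a turn 7.16, either way. A call with a gripper value outside its range is refused whole. The fingers move at their own pace and stop on an object; "squeeze" is the grip in N (left out, the last holds). Time passes only in rows, so rows that do not move let the fingers close. It gives the time, the measured TCP pose, the force, the opening and the grip force at its end, in the units of the state.
- manip.state(): the state, without advancing time (a new reading comes with each control period).
- manip.read_camera(name): name is "scene" or "side" or "wrist"; returns a dict with "frame" (400x640x3 uint8, red, green, blue), "fx", "fy", "cx", "cy" (pixels), "k1" (the pictures are not rectified: a ray, as slopes to the right and down, at radius r is drawn at 1 + k1 r^2 times it, then the intrinsics apply), "xyz" and "rotation" of the camera in the world. Camera axes: x right, y up, looking along -z (the intrinsics and any distortion apply to the point x, -y, -z); pixel columns grow to the right and rows downward; lengths in mm; the calibration is good to about 2 mm. A picture is of the moment at which its call begins. There is no depth.
- manip.close_job(): hands the job in; it is judged then, once.
The state is a dict: "time": time; "qpos": joint angles; "qd": joint speeds; "tau": joint torques, N m; "tcp_pos": TCP position; "eef_rot": TCP orientation; "force": force on the tool from outside, world axes, zero at the start; "wrist_torque": the same for the moment, N m; "opening": finger opening in mm; "grip_force": force on a finger pad.
Only numpy, scipy, OpenCV 4.12 (cv2) and the standard library are available. Lean on these libraries where they do the work, as an engineer would, in place of code of your own. Each camera call takes 0.05 s, during which the arm holds its last target. There are 200 camera calls.

### The job

Load the thread dispenser on the jewellery bench without gripping or lifting anything: gently push the top of the standing turquoise spool so that it tips over and lies flat along the wooden trough, then push the red keeper flap over until it lies fully down across the spool. Leave the other things on the bench where they are.

Things in the scene. Friction and masses are not known exactly. Their poses are not given: they have to be found in the camera images.
- dispenser: Fixed pale wooden trough, 186 mm long (x), 62 wide (y). Origin: centre of its underside, z up. Inside: floor 8 mm above the bench, 170 x 50 mm; wall tops above the bench: sides 40, -x end 20, +x end 50. The spool stands near the -x end and tips towards +x. Keeper hinge with aluminium ears (64 high) on the +y side; aluminium rest for the flap's end (56 high) at y = -34.
- spool: Loose spool, turquoise thread (36 mm diameter) between white 4 mm flanges of 44 mm diameter, 100 mm long, about 0.12 kg. Starts upright on the trough's floor near its -x end. Origin: centre of the end face underneath at the start; z is its axis, up at the start. Friction holds its foot when it is pushed near the top; leant about 25 degrees it falls by itself.
- spool_center (a point): Centre of the spool, halfway along its axis (58 mm above the bench when standing, 30 mm when lying in the trough).
- keeper (a joint): Angle of the red keeper flap: 0 = fully down, level across the trough; 1.57 = upright; 2.1 = open stop, leaning outwards (to the dispenser's +y). Starts leaning outwards at 1.75 to 2.05. The hinge is stiff and the flap stays wherever it is left; under 1 N at its end moves it.
- keeper_hinge (a point): Middle of the keeper's hinge line, on the dispenser's +y side, 58 mm above the bench; its axes are the dispenser's and the hinge line runs along x.
- keeper_tip (a point): Middle of the free end of the red keeper flap, 74 mm from the hinge line. The flap is a plate 36 mm wide (along the dispenser's x) and 4 mm thick.
- copper_spool: Bystander: loose standing spool of copper-coloured thread with wooden flanges, 40 mm diameter, 85 mm high. Origin: centre of its underside.
- wire_reel: Bystander: loose flat reel of steel wire with white flanges, 68 mm diameter, 24 mm high. Origin: centre of its underside.
- jar_green: Bystander: loose glass jar of green beads with a metal lid, 48 mm diameter, 65 mm high. Origin: centre of its underside.
- jar_white: Bystander: loose glass jar of pale mint beads with a metal lid, 48 mm diameter, 65 mm high. Origin: centre of its underside.
- phone: Bystander: loose black phone lying flat, 150 x 74 x 9 mm. Origin: centre of its underside.
- notepad: Bystander: loose spiral notepad lying flat, 150 x 110 x 12 mm. Origin: centre of its underside.
- pen_cup: Bystander: loose white cup with pens, 72 mm diameter, 100 mm high, pens up to 175 mm. Origin: centre of its underside.

How it is judged (in metres and radians):
On the way, in this order (a step that is already met when the one before it is completed fails the run):
1. the turquoise spool has been tipped over and lies flat in the trough (angle between spool's own z axis and vertical between 1.45 and 1.69 rad and angle between the z axis of spool and the x axis of dispenser, either way round below 0.15 rad and z of spool_center in the frame of dispenser below 0.036 m and y of spool_center in the frame of dispenser between -0.012 and 0.012 m and x of spool_center in the frame of dispenser between -0.045 and 0.045 m), for 0.3 s.
2. the red keeper flap is fully down across the lying spool (all of step 1 and value of joint keeper below 0.12 rad), for 0.2 s.
At the end, for the whole second after the job is handed in: The turquoise spool lies at rest in the trough: level within 7 degrees, along it within 8.5 degrees, centre below 36 mm, within 12 mm of the middle line and 45 mm lengthways of the centre; the keeper is within 0.12 rad of fully down; every bystander is within 20 mm of where it began (all of step 2 and linear speed of spool below 0.02 m/s and distance of each of copper_spool, wire_reel, jar_green, jar_white, phone, notepad, pen_cup from where it was at the start of the episode below 0.02 m); the robot touches nothing.
It fails at once if the turquoise spool is lifted (its centre rises above 80 mm; tipping takes it to about 63 mm) (height (world z) of spool_center above 0.08 m).
It fails at once if the turquoise spool is squeezed or shoved with more than 25 N (contact force between the fingers and spool above 25 N).
It fails at once if a bystander is moved or lifted by more than 20 mm (distance of any of copper_spool, wire_reel, jar_green, jar_white, phone, notepad, pen_cup from where it was at the start of the episode above 0.02 m).
It also fails if it takes over 38 s, if anything falls off the work surface, if the arm or the gripper's body presses on something with over 40 N, if the wrist force passes 120 N, or if a joint passes its speed limit or range.

## Working session

There is one attempt and no reset: what is moved stays moved. The work goes in short steps, Python scripts to look and compute and a tool call to move; the robot and the scene stay as the last step left them, time stands still between calls to the robot, and variables do not carry over. Pictures are saved under pics/ and viewed, at most 10 in all, crops included, and the job is handed in when it is done.

Besides the shell and the picture viewer there is one more tool, called after ">>>" as name(argument=value, ...), one argument or row to a line, values as JSON. servo_tool: Moves the arm, as the interface text tells. Its arguments: {"type":"object","properties":{"deltas":{"type":"array"},"squeeze":{"type":"number"}},"required":["deltas"]}

```bash
mkdir -p pics
cat > h.py <<'E'
import numpy as np,cv2,json
from cell import manip
def shot(n,name):
    c=manip.read_camera(n); cv2.imwrite(f'pics/{name}.png',c['frame'][:,:,::-1])
    np.savez(f'pics/{name}.npz',**{k:np.array(v) for k,v in c.items()}); return c
def proj(c,p):
    d=(np.atleast_2d(p)-c['xyz'])@np.array(c['rotation'])
    s=np.c_[d[:,0]/-d[:,2],-d[:,1]/-d[:,2]]; f=1+c['k1']*(s**2).sum(1,keepdims=True)
    return s*f*[float(c['fx']),float(c['fy'])]+[float(c['cx']),float(c['cy'])]
def ray(c,uv):
    s0=(np.array(uv,float)-[float(c['cx']),float(c['cy'])])/[float(c['fx']),float(c['fy'])]; s=s0.copy()
    for _ in range(20): s=s0/(1+c['k1']*(s**2).sum())
    return np.array(c['rotation'])@[s[0],-s[1],-1]
def atz(c,uv,z):
    d=ray(c,uv); o=np.array(c['xyz']); return o+d*(z-o[2])/d[2]
E
python3 - <<'E'
from h import *
for n in('scene','side'):
    c=shot(n,n+'0'); print(n,c['xyz'],np.round(c['rotation'],3).tolist(),c['fx'],c['k1'])
a=[cv2.imread(f'pics/{n}0.png') for n in('scene','side')]
print(manip.state())
E
```

```text
scene [1320.25628315 -607.78345503  906.80847094] [0.835, 0.016, 0.998] 505.6075988252063 -0.13293893933692225
side [-209.51567338 -857.4064037   908.30092986] [0.899, -0.007, -0.802] 481.3761656310132 -0.10280719565124284
{'time': 0.1, 'qpos': array([-5.66947543e-02,  9.18073837e-02,  1.23175261e+00,  4.11990653e-06,
        1.81983107e+00, -5.66850992e-02]), 'qd': array([-0.00161372, -0.00255813, -0.0030455 ,  0.00039629, -0.00086278,
       -0.0007086 ]), 'tau': array([ 2.46603209e-03, -4.47854412e+01, -4.07573140e+01,  6.99365954e-02,
        2.83264846e-02, -6.35370566e-05]), 'tcp_pos': array([5.99727030e+02, 1.82597427e-02, 2.21612972e+02]), 'eef_rot': array([-3.13979736e+00, -1.05876597e-04,  1.57078759e+00]), 'force': array([-0.04697294, -0.98556028, -0.4984569 ]), 'wrist_torque': array([-0.00124954, -0.01995803,  0.02960237]), 'grip_force': 0.0, 'opening': 88.03013532870868}
```

View pics/scene0.png

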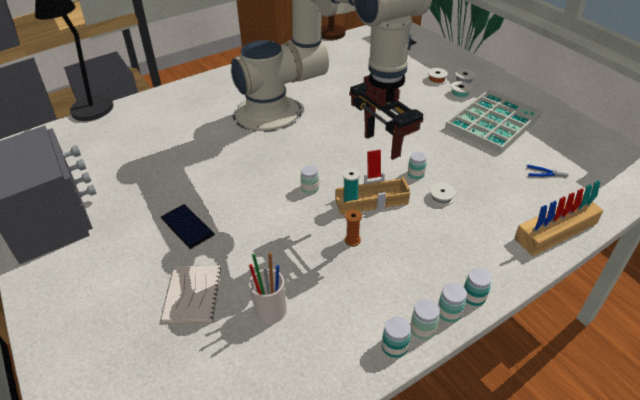

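View pics/side0.png

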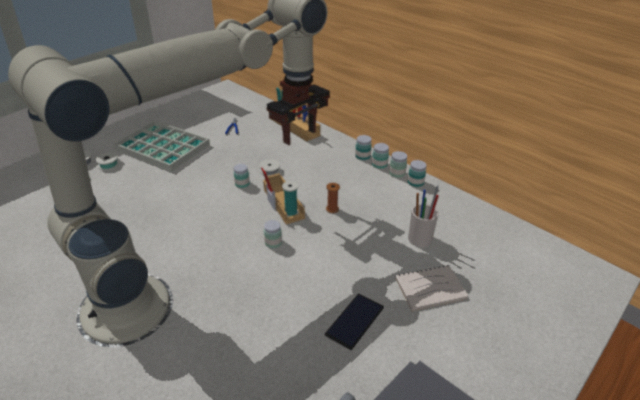

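The scene view shows the turquoise spool at (350,186), the trough from (337,200) to (409,190), and the red flap at (374,165). The copper spool is at (353,228), with jars at (310,180) and (417,165) and the reel at (442,193). `rotation` is an rpy vector, so I'll fix the helper and then crop closer.

```bash
cat >> h.py <<'E'
from scipy.spatial.transform import Rotation as Ro
def load(name):
    z=np.load(f'pics/{name}.npz'); return fix({k:z[k] for k in z})
def fix(c):
    if np.size(c['rotation'])==3: c['rotation']=Ro.from_euler('xyz',c['rotation']).as_matrix()
    return c
E
python3 - <<'E'
from h import *
a=load('scene0')
print(atz(a,(353,241),0),proj(a,[600,0,222]))
b=load('side0');print(proj(b,[600,0,222]),atz(b,(333,211),0))
def crop(n,x,y,w,h): 
    i=cv2.imread(f'pics/{n}0.png')[y:y+h,x:x+w]; return cv2.resize(i,None,fx=6,fy=6,interpolation=cv2.INTER_CUBIC)
cv2.imwrite('pics/ca.png',crop('scene',295,140,130,100))
cv2.imwrite('pics/cb.png',crop('side',225,150,130,100))
E
```

```text
[ 640.78593293 -100.96242487    0.        ] [[380.99348841 145.48846298]]
[[299.89521205 137.14858368]] [ 628.15346661 -107.53418941    0.        ]
```

View pics/ca.png

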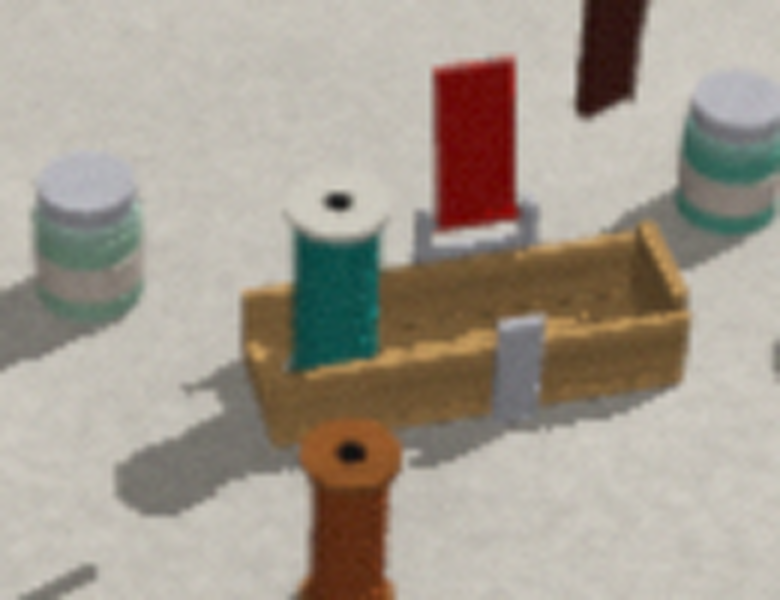

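View pics/cb.png

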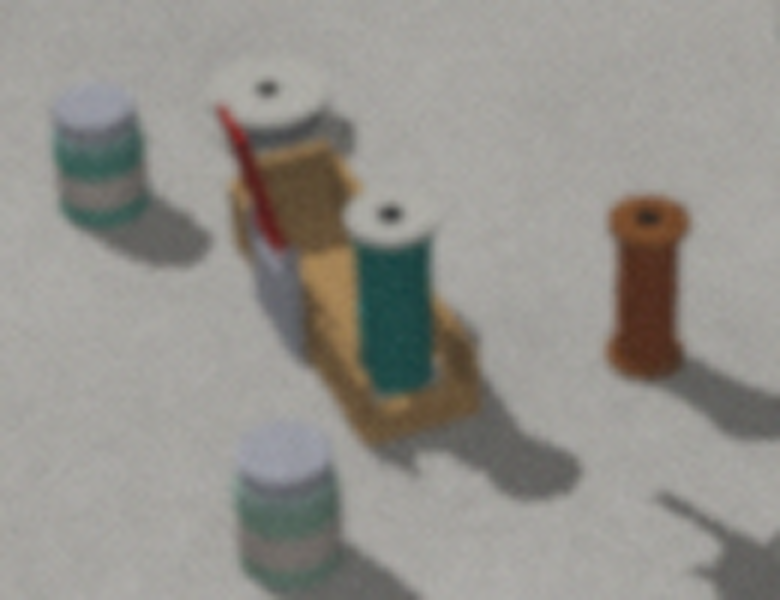

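Run:
```python
from h import *
from scipy.optimize import least_squares as ls
a,b=load('scene0'),load('side0')
A=lambda u,v:(295+u/6,140+v/6); B=lambda u,v:(225+u/6,150+v/6)
sp=(atz(a,A(338,202),108)+atz(b,B(390,213),108))/2
print('spooltop',atz(a,A(338,202),108),atz(b,B(390,213),108))
obs=[(a,A(278,445),(-93,-31,0)),(a,A(683,383),(93,-31,0)),(b,B(372,447),(-93,31,0)),(b,B(480,408),(-93,-31,0)),(a,A(687,310),(93,-31,40)),(a,A(642,228),(93,31,50))]
def W(q,p):
    x,y,t=q[:3];c,s=np.cos(t),np.sin(t);return np.array([x+c*p[0]-s*p[1],y+s*p[0]+c*p[1],p[2]])
f=lambda q:np.concatenate([(proj(c,W(q,p))-uv)[0] for c,uv,p in obs])
r=ls(f,[550,0,1.57],loss='soft_l1',x_scale=[10,10,.1]);q=r.x;print(q,np.round(f(q),1))
c,s=np.cos(q[2]),np.sin(q[2]);L=lambda P:np.r_[np.array([[c,s],[-s,c]])@(P[:2]-q[:2]),P[2]]
print('spool local',L(sp))
# keeper: kx, angle; hinge y ~ +ky
ob=[(a,A(435,68),-18,74),(a,A(514,58),18,74),(b,B(222,108),0,74)]
hy=34
g=lambda k:np.concatenate([(proj(cc,W(q,(k[0]+dx,k[1]+l*np.cos(k[2]),58+l*np.sin(k[2])))) -uv)[0] for cc,uv,dx,l in ob])
r=ls(g,[10,34,1.9],x_scale=[10,10,.1]);k=r.x
print('keeper',k,np.round(g(k),1),'tip',W(q,(k[0],k[1]+74*np.cos(k[2]),58+74*np.sin(k[2]))),'hinge',W(q,(k[0],k[1],58)))
for n,cc,uv,z in [('copper',a,A(350,452),85),('copper',b,B(648,218),85),('jarmint',a,A(85,180),65),('jarmint',b,B(287,450),65),('jargreen',a,A(738,98),65),('jargreen',b,B(98,105),65),('reel',b,B(267,88),24)]:
    P=atz(cc,uv,z);print(n,P.round(),L(P).round())
```

```text
spooltop [532.8511144  -32.73901794 108.        ] [527.3202292  -31.78080278 108.        ]
[550.427837    23.32539499   1.21280844] [-1.   0.5 -0.2 -0.4 -0.5 -0.3  1.   0.5  0.6  0.4  0.7 -3.7]
spool local [-59.18910434  -0.42400898 108.        ]
keeper [17.43533029 75.09474406  1.87466275] [ 0.4 -0.7  0.7 -1.   1.3  1.8] tip [506.94095931  58.20964005 128.60981922] hinge [486.20299087  65.96786757  58.        ]
copper [ 638. -101.   85.] [ -85. -126.   85.]
copper [ 633. -100.   85.] [ -87. -121.   85.]
jarmint [416. -86.  65.] [-149.   88.   65.]
jarmint [411. -87.  65.] [-152.   92.   65.]
jargreen [531. 193.  65.] [152.  78.  65.]
jargreen [526. 192.  65.] [150.  83.  65.]
reel [637. 190.  24.] [186. -23.  24.]
```

>>> servo_tool(
  deltas=[0, -2.2, -2.0, 0, -5.1, 0, -2.2, -2.0, 0, -5.1, 0, -2.2, -2.0, 0, -5.1, 0, -2.25, -2.0, 0, -5.1, 0, 0, 0, -2.5, 0, 0, 0, 0, -2.5, 0, 0, 0, 0, -2.5, 0, 0, 0, 0, -2.5, 0, 0, 0, 0, -2.0, 0, 0, 0, 0, -1.2, 0, 0, 0, 0, 0, 0, 0, 0, 0, 0, 0],
)

```text
time: 1.1
tcp_pos: [511.3, -79.9, 90.5]
eef_rot: [-3.141, 0.0, 1.215]
force: [-0.4, -0.2, 0.5]
opening: 11.4
grip_force: 0.0
```

Run:
```python
from h import *
s=manip.state();print(s['tcp_pos'],s['eef_rot'],s['opening'],s['force'])
ims=[]
for n,x,y in(('scene',295,120),('side',225,150)):
    c=shot(n,n+'1');i=cv2.imread(f'pics/{n}1.png')[y:y+120,x:x+130];ims.append(cv2.resize(i,None,fx=3,fy=3,interpolation=cv2.INTER_CUBIC))
cv2.imwrite('pics/c1.png',np.hstack(ims))
```

```text
[511.2874804  -79.93209598  90.47790585] [-3.14052524e+00  1.35678754e-04  1.21476285e+00] 11.394057125402389 [-0.44031614 -0.24861638  0.54895135]
```

View pics/c1.png

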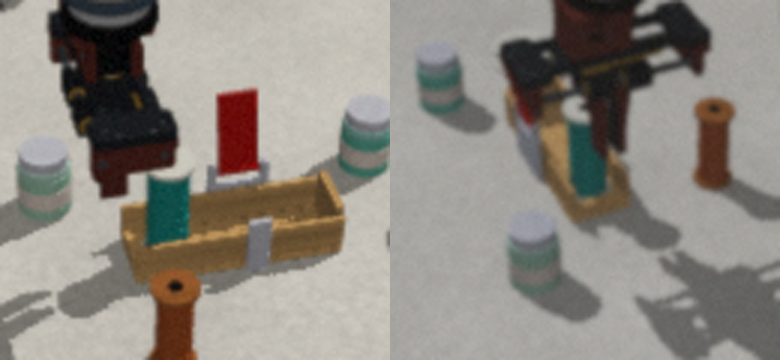

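The shut fingers are behind the spool's top on the -x side. Nothing has moved, so I'll push along the trough.

>>> servo_tool(
  deltas=[0, 0, 0, 0, 0, 0, 0, 0, 0, 0, 0, 0.18, 0.47, 0, 0, 0, 0.18, 0.47, 0, 0, 0, 0.18, 0.47, 0, 0, 0, 0.18, 0.47, 0, 0, 0, 0.18, 0.47, 0, 0, 0, 0.18, 0.47, 0, 0, 0, 0.18, 0.47, 0, 0, 0, 0.18, 0.47, 0, 0],
)

```text
time: 2.03
tcp_pos: [526.1, -41.8, 90.5]
eef_rot: [-3.141, 0.0, 1.215]
force: [0.3, -0.4, 0.4]
opening: 0.3
grip_force: 0.1
```

>>> servo_tool(
  deltas=[0, 0.18, 0.47, 0, 0, 0, 0.18, 0.47, 0, 0, 0, 0.18, 0.47, 0, 0, 0, 0.18, 0.47, 0, 0, 0, 0.18, 0.47, 0, 0, 0, 0.18, 0.47, 0, 0, 0, 0, 0, 0, 0, 0, 0, 0, 0, 0, 0, 0, 0, 0, 0, 0, 0, 0, 0, 0],
)

```text
time: 2.87
tcp_pos: [536.7, -14.4, 90.6]
eef_rot: [-3.142, 0.0, 1.215]
force: [-0.1, 0.1, -0.2]
opening: 0.3
grip_force: 0.0
```

Run:
```python
from h import *
s=manip.state();print(s['tcp_pos'],s['opening'],s['force'])
ims=[]
for n,x,y in(('scene',295,120),('side',225,150)):
    c=shot(n,n+'2');i=cv2.imread(f'pics/{n}2.png')[y:y+120,x:x+130];ims.append(cv2.resize(i,None,fx=3,fy=3,interpolation=cv2.INTER_CUBIC))
cv2.imwrite('pics/c2.png',np.hstack(ims))
```

```text
[536.66185207 -14.40088107  90.6197642 ] 0.30261151301383415 [-0.06578385  0.10124689 -0.17844673]
```

View pics/c2.png

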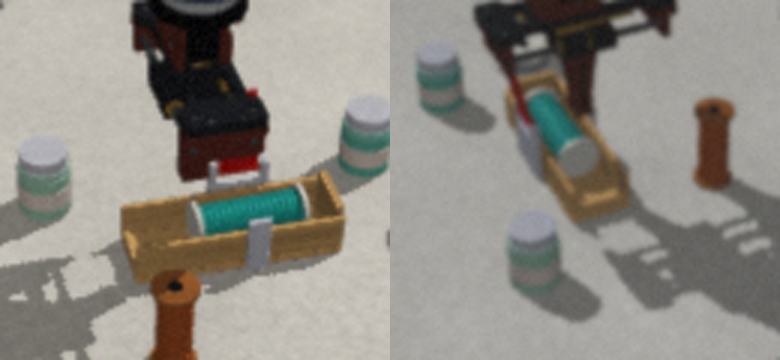

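The spool lies flat in the trough. Its flanges are at about crop (195,215) and (305,200), short of the +x end. Next I'll go around to the outer side of the flap.

>>> servo_tool(
  deltas=[0, 0, 0, 3.0, 0, 0, 0, 0, 3.0, 0, 0, -1.3, 2.0, 0, 0, 0, -1.3, 2.0, 0, 0, 0, -1.35, 2.05, 0, 0, 0, -1.35, 2.05, 0, 0, 0, 0, 0, 0, 0, 0, 0, 0, -2.0, 0, 0, 0, 0, -1.9, 0, 0, 0, 0, 0, 0],
)

```text
time: 3.8
tcp_pos: [482.1, 66.2, 107.8]
eef_rot: [-3.136, 0.003, 1.215]
force: [0.0, -0.3, -0.3]
opening: 0.3
grip_force: 0.0
```

Run:
```python
from h import *
s=manip.state();print(s['tcp_pos'],s['opening'],s['force'])
ims=[]
for n,x,y in(('scene',295,120),('side',225,150)):
    c=shot(n,n+'3');i=cv2.imread(f'pics/{n}3.png')[y:y+120,x:x+130];ims.append(cv2.resize(i,None,fx=3,fy=3,interpolation=cv2.INTER_CUBIC))
cv2.imwrite('pics/c3.png',np.hstack(ims))
```

```text
[482.05431759  66.22519656 107.76427796] 0.3192043389050949 [ 0.01079683 -0.2540796  -0.31323627]
```

View pics/c3.png

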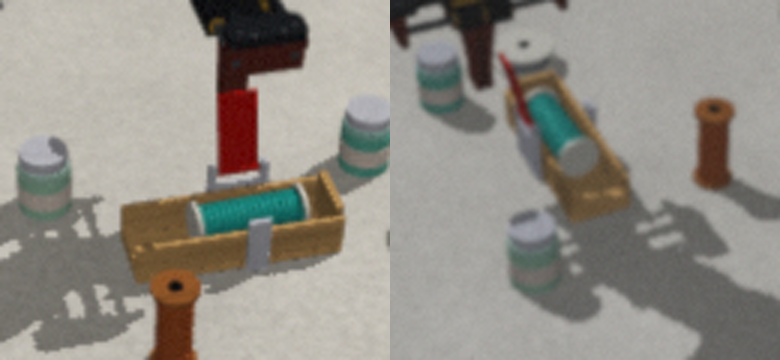

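The fingers stand just outside the flap and the flap hasn't moved. Next I'll sweep over in an arc.

>>> servo_tool(
  deltas=[0, 0.72, -0.27, 0.13, 0, 0, 0.72, -0.27, 0.13, 0, 0, 0.72, -0.27, 0.13, 0, 0, 0.72, -0.27, 0.13, 0, 0, 0.72, -0.27, 0.13, 0, 0, 0.72, -0.27, 0.13, 0, 0, 0.66, -0.25, -0.33, 0, 0, 0.66, -0.25, -0.33, 0, 0, 0.66, -0.25, -0.33, 0, 0, 0, 0, 0, 0],
)

```text
time: 4.73
tcp_pos: [547.2, 42.6, 108.0]
eef_rot: [-3.14, 0.001, 1.214]
force: [0.3, 0.5, -0.1]
opening: 0.5
grip_force: 0.0
```

>>> servo_tool(
  deltas=[0, 0.5, -0.19, -0.58, 0, 0, 0.5, -0.19, -0.58, 0, 0, 0.5, -0.19, -0.58, 0, 0, 0.22, -0.08, -0.55, 0, 0, 0.22, -0.08, -0.55, 0, 0, 0.22, -0.08, -0.55, 0, 0, 0.05, -0.02, -0.4, 0, 0, 0.05, -0.02, -0.4, 0, 0, 0.05, -0.02, -0.4, 0, 0, 0, 0, 0, 0],
)

```text
time: 5.57
tcp_pos: [569.4, 34.4, 62.6]
eef_rot: [-3.14, 0.0, 1.215]
force: [-0.2, -0.0, -0.1]
opening: 0.0
grip_force: 0.0
```

>>> servo_tool(
  deltas=[0, 0, 0, -0.2, 0, 0, 0, 0, -0.2, 0, 0, 0, 0, 0, 0],
)

```text
time: 5.82
tcp_pos: [570.0, 34.5, 60.4]
eef_rot: [3.141, -0.0, 1.215]
force: [-0.5, 0.2, -0.0]
opening: 0.6
grip_force: 0.2
```

Run:
```python
from h import *
s=manip.state();print(s['tcp_pos'],s['opening'],s['force'])
ims=[]
for n,x,y in(('scene',295,120),('side',225,150)):
    c=shot(n,n+'4');i=cv2.imread(f'pics/{n}4.png')[y:y+120,x:x+130];ims.append(cv2.resize(i,None,fx=3,fy=3,interpolation=cv2.INTER_CUBIC))
cv2.imwrite('pics/c4.png',np.hstack(ims))
```

```text
[570.02414101  34.46320326  60.38400599] 0.6307696309894869 [-0.50313815  0.2359606  -0.03619661]
```

View pics/c4.png

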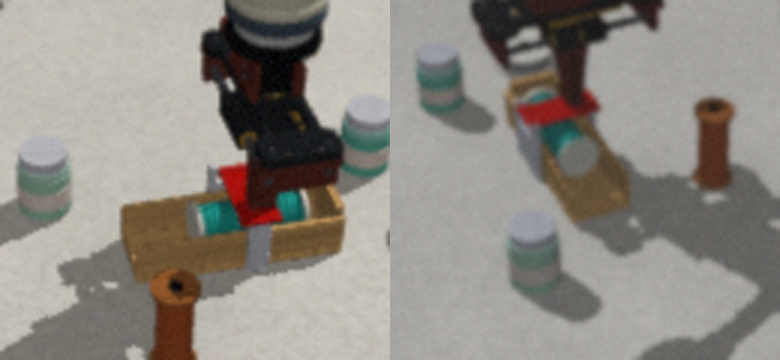

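The flap is almost level across the spool, at crop (255,195) in the scene view and (560,107) in the side view. I'll press until it seats firmly.

>>> servo_tool(
  deltas=[0, 0, 0, -0.2, 0, 0, 0, 0, 0, 0, 0, 0, 0, 0, 0],
)

```text
time: 6.17
tcp_pos: [570.1, 34.5, 60.0]
eef_rot: [3.14, -0.001, 1.215]
force: [-5.3, -0.0, 11.0]
opening: 0.2
grip_force: 5.6
```

It's seated: 11 N at z = 60 mm. I'll lift off straight up.

>>> servo_tool(
  deltas=[0, 0, 0, 1.0, 0, 0, 0, 0, 2.5, 0, 0, 0, 0, 3.0, 0, 0, 0, 0, 3.0, 0, 0, 0, 0, 3.0, 0, 0, 0, 0, 0, 0, 0, 0, 0, 0, 0, 0, 0, 0, 0, 0, 0, 0, 0, 0, 0],
)

```text
time: 6.92
tcp_pos: [569.1, 34.4, 180.6]
eef_rot: [-3.139, 0.001, 1.215]
force: [0.5, 0.5, -0.8]
opening: 0.2
grip_force: 0.0
```

Run:
```python
from h import *
s=manip.state();print(s['tcp_pos'],s['force'])
ims=[]
for n,x,y in(('scene',295,120),('side',225,150)):
    c=shot(n,n+'5');i=cv2.imread(f'pics/{n}5.png')[y:y+120,x:x+130];ims.append(cv2.resize(i,None,fx=3,fy=3,interpolation=cv2.INTER_CUBIC))
cv2.imwrite('pics/c5.png',np.hstack(ims))
```

```text
[569.13604777  34.37725692 180.62225693] [ 0.54399771  0.52883534 -0.80177962]
```

View pics/c5.png

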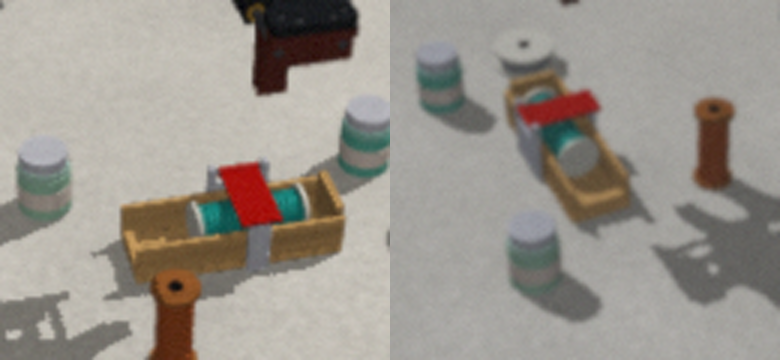

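The flap lies on its rest (scene crop (250,195)) across the lying spool. The bystanders are where they were, and the arm is clear.

```bash
python3 -c "
from cell import manip
print(manip.close_job())"
```

```text
the job is handed in; nothing more can be done
None
```

The job is handed in, with no verdict shown: in the last pictures the spool lies flat in the trough, the keeper is pressed down across it onto its rest, the bystanders in view haven't moved, and the arm is clear.

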